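# Pack the tube kit for the next weld

### The job

Pack the kit tray for the next weld: pick out the three hollow steel pieces (the slim round tube, the wide round collar and the square tube) and stand each upright in the tray, fully down over its own stub: the tube over the slim round stub, the collar over the broad round stub, the square tube over the square stub. The solid bar offcuts of the same outlines do not belong to the kit: leave them standing where they are.

Things in the scene. Friction and masses are not known exactly. Their poses are not given: they have to be found in the camera images.
- tube: Wanted: slim round tube of dark steel with bright sawn ends, open bore right through. Outer diameter 42, bore 34, height 80 mm, about 0.3 kg. Origin: centre of its underside, z up along its axis. Loose; stands upright on the bench at the start.
- collar: Wanted: wide, short round collar of dark steel with bright sawn ends, open bore right through. Outer diameter 58, bore 48, height 50 mm, about 0.3 kg. Origin: centre of its underside, z up along its axis. Loose; stands upright on the bench at the start.
- square_tube: Wanted: length of square dark steel tube with bright sawn ends, open right through. Outside 45 x 45, inside 37 x 37, height 60 mm, about 0.3 kg. x and y are square to its faces. Origin: centre of its underside, z up along its axis. Loose; stands upright on the bench at the start.
- round_bar: To be left: solid round bar of dark steel, outline as the tube, but with a full, closed, bright sawn top. Diameter 42, height 80 mm, 0.86 kg. Origin: centre of its underside, z up along its axis. Loose; stands upright on the bench at the start.
- thick_slug: To be left: solid round slug of dark steel, outline as the collar, but with a full, closed, bright sawn top. Diameter 58, height 50 mm, 0.95 kg. Origin: centre of its underside, z up along its axis. Loose; stands upright on the bench at the start.
- square_bar: To be left: solid square bar of dark steel, outline as the square tube, but with a full, closed, bright sawn top. 45 x 45 mm, height 60 mm, 0.93 kg. Origin: centre of its underside, z up along its axis. Loose; stands upright on the bench at the start.
- nest_tube: Place of the tube: round aluminium plate, diameter 52, 6 mm thick, with a slim round dark stub of diameter 18 standing 12 mm above the plate. A piece fully down stands on the plate, its underside 9 mm above the bench. Fixed in the tray. Origin: centre of the plate's underside, which lies 3 mm above the bench; z up, x along the tray's long side, y across it.
- nest_collar: Place of the collar: round aluminium plate, diameter 70, 6 mm thick, with a broad round dark stub of diameter 32 standing 12 mm above the plate. A piece fully down stands on the plate, its underside 9 mm above the bench. Fixed in the tray. Origin: centre of the plate's underside, which lies 3 mm above the bench; z up, x along the tray's long side, y across it.
- nest_square: Place of the square tube: square aluminium plate 56 x 56, 6 mm thick, with a dark square stub 21 x 21 standing 12 mm above the plate. Stub and plate are square to x and y; the tube enters best with faces parallel to them. A piece fully down stands on the plate, its underside 9 mm above the bench. Fixed in the tray. Origin: centre of the plate's underside, which lies 3 mm above the bench; z up, x along the tray's long side, y across it.
- tray: Blue open tray, 284 x 96 mm outside, walls 3 mm thick and 18 mm high, fixed to the bench. The three nests stand in one row along its long side, 95 mm apart, the middle one at its centre, in any order. Origin: centre of its underside, x along the long side, z up.
Things that resemble listed ones, but are neither listed nor needed, are in the scene too. What is shaped like the nest_collar but blue or green is not meant.

How it is judged:
By the outcome, as a careful person would: the job done as asked, in the order asked, and still so for the second after the job is handed in, with the robot touching nothing.
It also fails if it takes over 90 s, if anything falls off the work surface, if the arm or the gripper's body presses on something with over 40 N, if the wrist force passes 120 N, or if a joint passes its speed limit or range.

### The arm

A 6-joint arm with a two-finger parallel gripper is mounted at the origin on the work surface. World frame = base frame: x ahead of the robot, y to its left, z up, the work surface at z = 0. Lengths are in mm, angles in rad, forces in N, time in s.
With the tool pointing down it reaches from about 425 to 950 mm from the base axis. Payload 14.7 kg.
Tool frame: the origin (TCP) lies midway between the tips of the shut fingers; the grasp point (between the pads) lies r.pinch_z behind it (r.pinch_z is the distance from the TCP to the grasp point, in mm); z points along the fingers, y is the line along which they close (so a half turn about z gives the same grasp; the last joint's range is limited). The gripper opens to 85 mm and grips with 20 to 120 N. Pads are 22 mm wide; open, the fingers measure 114 mm over their backs; the gripper's body (76 mm by 85 mm) begins 54 mm behind the grasp point. The pads swing forward as they close: fully open they stand 13 mm farther back than shut.
Start: joints at [-1.162, 0.48, 1.596, -0, 1.065, -0.047], TCP at [286.132, -583.627, 205.297] pointing down, gripper open.
Joint ranges: [-2.75, 2.75], [-0.82, 2.05], [0.23, 2.67], [-1.56, 4.7], [0.09, 2.69], [-2.92, 2.92]. Speed limits (rad/s): [1.89, 1.89, 2.39, 3.01, 3.01, 3.01].

### API

Orientations are given as a 3x3 rotation matrix whose columns are the frame's x, y, z axes.
In Python, from station import r gives the robot as it stands. The module is installed in compiled form; this text tells all that it offers.
- The arm moves only by the tool servo_tool, never from a script. Its argument "commands" is a list of rows, each an object of numbers: "ax", "ay", "az": the turn, a rotation vector about the tool's x, y, z in degrees; "tx", "ty", "tz": the shift along the tool's x, y, z in m; "grip": the closure, from 0 (fully open) to 1 (shut). In form: [{"ax": .., "ay": .., "az": .., "tx": .., "ty": .., "tz": .., "grip": ..}, ...]. A call has 1 to 5 rows; each row shifts and turns the commanded pose from where the row before left it, along the tool's axes as they then stand; what a row does not reach is not made up. A row lasts 1/12 s, in which the tool goes at most 41.7 mm and 7.16 degrees, less where a joint would pass 70% of its speed; a pose out of reach is approached as far as the arm can. A call is refused whole if a number of a shift passes 0.0417 or a number of a turn 7.16, either way. A call with a gripper value outside its range is refused whole. The fingers move at their own pace and stop on an object; the grip force is fixed at half the most. Time passes only in rows, so rows that do not move let the fingers close. It gives the time, the measured TCP pose, the force, the opening and the grip force at its end, in the units of the state.
- r.sense(): the state, without advancing time (a new reading comes with each control period).
- r.read_camera(name): name is "scene" or "top" or "wrist"; returns the picture (384x512x3 uint8, red, green, blue); there is no depth.
- r.get_calibration(name): a dict with "camera_matrix" (3x3 intrinsics, pixels), "D" ([k1, k2, p1, p2, k3] as OpenCV has them; the pictures are not rectified), "pose" (4x4, takes a point from camera to world coordinates). Camera axes: x right, y down, z forward; pixel columns grow to the right and rows downward; lengths in mm; the calibration is good to about 2 mm. A picture is of the moment at which its call begins: read the wrist's pose just before it. get_calibration takes no time and is no camera call; for the wrist camera it gives the pose at the moment of the call.
- r.sign_off(): hands the job in; it is judged then, once.
The state is a dict: "t": time; "joints": joint angles; "qvel": joint speeds; "effort": joint torques, N m; "ee_pos": TCP position; "ee_rot": TCP orientation; "ft_force": force on the tool from outside, world axes, zero at the start; "ft_torque": the same for the moment, N m; "width": finger opening in mm; "grip_force": force on a finger pad.
Only numpy, scipy, OpenCV 4.12 (cv2) and the standard library are available. Lean on these libraries where they do the work, as an engineer would, in place of code of your own. Each camera call takes 0.05 s, during which the arm holds its last target. There are 200 camera calls.

## Working session

There is one attempt and no reset: what is moved stays moved. The work goes in short steps, Python scripts to look and compute and a tool call to move; the robot and the scene stay as the last step left them, time stands still between calls to the robot, and variables do not carry over. Pictures are saved under pics/ and viewed, at most 14 in all, crops included, and the job is handed in when it is done.

Besides the shell and the picture viewer there is one more tool, called after "Call:" by a JSON object that holds its "fn" and its "kwargs". servo_tool: Moves the arm, as the interface text tells. Its arguments: {"type":"object","properties":{"commands":{"type":"array"}},"required":["commands"]}

```bash
mkdir -p pics; cat > h.py <<'E'
import numpy as np, cv2
from station import r
def snap(n,f):
    c=r.get_calibration(n); im=r.read_camera(n); cv2.imwrite('pics/'+f,im[:,:,::-1]); return im,c
def ray(c,px,z):
    K=np.array(c['camera_matrix']);D=np.array(c['D']);T=np.array(c['pose'])
    u=cv2.undistortPoints(np.array(px,float).reshape(-1,1,2),K,D).reshape(-1,2)
    d=np.c_[u,np.ones(len(u))]@T[:3,:3].T; o=T[:3,3]
    return o+d*((z-o[2])/d[:,2])[:,None]
def proj(c,P):
    T=np.linalg.inv(np.array(c['pose']));rv=cv2.Rodrigues(T[:3,:3])[0]
    return cv2.projectPoints(np.array(P,float).reshape(-1,1,3),rv,T[:3,3],np.array(c['camera_matrix']),np.array(c['D']))[0].reshape(-1,2)
E
python3 - <<'E'
from h import *
import pickle
a,ca=snap('top','top0.png'); b,cb=snap('scene','scene0.png')
pickle.dump((ca,cb),open('cal.pkl','wb'))
for c in(ca,cb): print(np.round(c['camera_matrix'],1).tolist(),np.round(c['pose'],3).tolist())
s=r.sense(); print(s['t'],s['ee_pos'],np.round(s['ee_rot'],3).tolist(),s['width'],r.pinch_z)
for n,i in(('top0',a),('scene0',b)): cv2.imwrite(f'pics/{n}x.png',cv2.resize(i[:,:,::-1],(800,600),interpolation=cv2.INTER_CUBIC))
E
```

```text
[[420.0, 0.0, 251.3], [0.0, 420.0, 196.0], [0.0, 0.0, 1.0]] [[0.002, -0.988, 0.156, 426.419], [-1.0, -0.006, -0.023, 38.587], [0.024, -0.156, -0.987, 1007.87], [0.0, 0.0, 0.0, 1.0]]
[[422.5, 0.0, 254.9], [0.0, 422.5, 188.0], [0.0, 0.0, 1.0]] [[0.801, 0.488, -0.348, 848.085], [0.599, -0.663, 0.449, -351.974], [-0.012, -0.568, -0.823, 738.575], [0.0, 0.0, 0.0, 1.0]]
0.1 [ 285.99818289 -583.27264602  204.73611175] [[0.898, 0.44, -0.0], [0.44, -0.898, 0.001], [0.0, -0.001, -1.0]] 85.12422359949097 18.700000000000003
```

View pics/top0x.png

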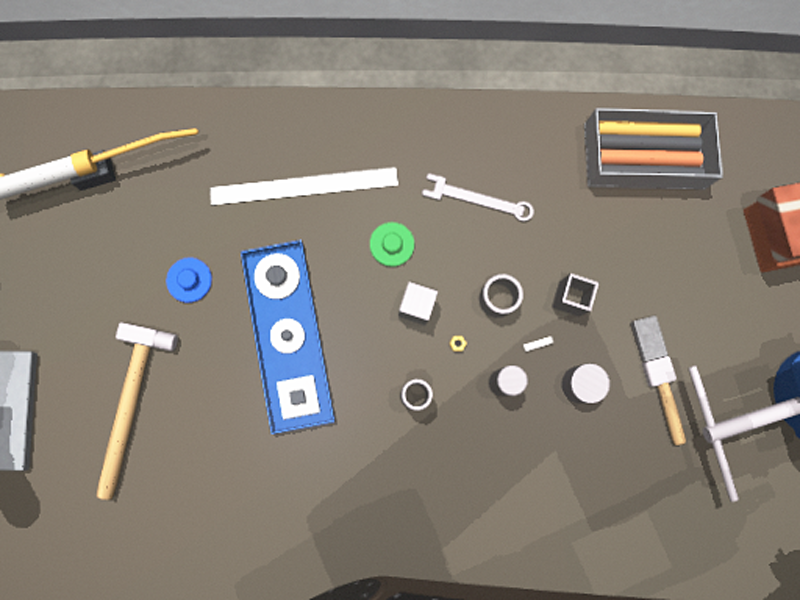

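View pics/scene0x.png

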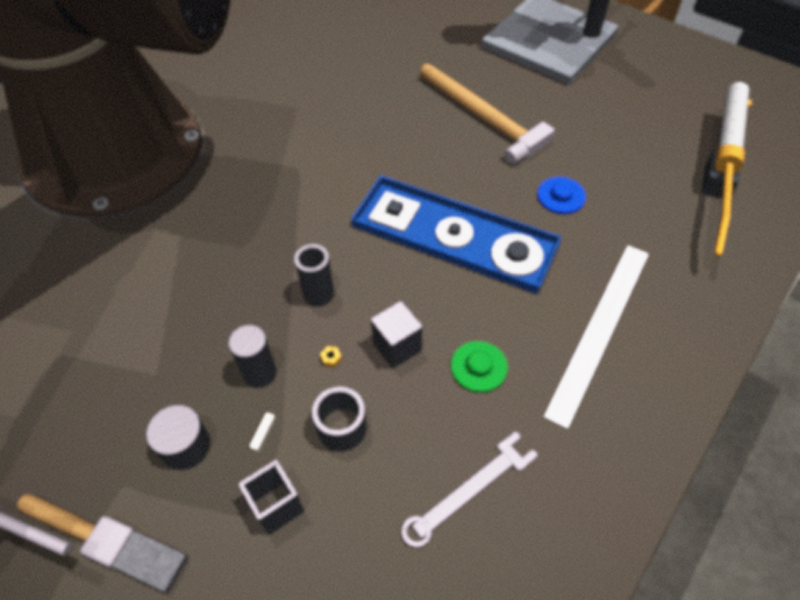

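The top view (in 800x600 pixels) shows these candidates:
- **Tray:** collar nest at (277,275), tube nest at (287,336), square nest at (298,397).
- **Hollow pieces:** tube at (417,394), collar at (502,294), square tube at (579,293). All three have dark bores inside a bright rim, so they fit the description.
- **Solid pieces, to be left:** square bar at (418,301), round bar at (512,380), slug at (590,384). These have closed bright tops.
- **Decoys:** a blue disc at (189,280) and a green disc at (392,244).

Next I measure these in both views and confirm the pieces in one crop.

```bash
cat > m.py <<'E'
from h import *
import pickle
ca,cb=pickle.load(open('cal.pkl','rb'))
items=dict(tube=((417,394),(313,257),80),collar=((502,294),(340,410),50),square=((579,293),(269,490),60),
 round_bar=((512,380),(248,341),80),slug=((590,384),(174,430),50),sqbar=((418,301),(397,323),60),
 n_collar=((277,275),(517,254),9),n_tube=((287,336),(454,231),9),n_square=((298,397),(394,210),9))
for cam,c,f,k in(('top',ca,'top0.png',0),('scene',cb,'scene0.png',1)):
    im=cv2.imread('pics/'+f); hsv=cv2.cvtColor(im,cv2.COLOR_BGR2HSV)
    m=((hsv[...,2]>125)&(hsv[...,1]<70)).astype(np.uint8)
    cs,_=cv2.findContours(m,cv2.RETR_EXTERNAL,cv2.CHAIN_APPROX_NONE)
    for n,v in items.items():
        p=np.array(v[k])*.64
        best=max((q for q in cs if len(q)>15),key=lambda q:cv2.pointPolygonTest(q,tuple(map(float,p)),True))
        W=ray(c,best.reshape(-1,2),v[2])[:,:2].astype(np.float32)
        if 'sq' in n:
            (cx,cy),s,a=cv2.minAreaRect(W)
        else: (cx,cy),s,a=cv2.fitEllipse(W)
        print(cam,n,np.round([cx,cy,*s,a],1))
    m2=cv2.inRange(hsv,(100,120,40),(125,255,255)); 
    cs,_=cv2.findContours(m2,cv2.RETR_EXTERNAL,cv2.CHAIN_APPROX_NONE)
    q=max(cs,key=cv2.contourArea if k else lambda q:cv2.contourArea(q)*(q[:,0,0].max()<250))
    W=ray(c,q.reshape(-1,2),10)[:,:2].astype(np.float32); print('tray',cv2.minAreaRect(W))
E
python3 m.py
python3 -c "
import cv2
i=cv2.imread('pics/top0.png')[165:275,245:395];cv2.imwrite('pics/crop1.png',cv2.resize(i,(750,550),interpolation=cv2.INTER_CUBIC))"
```

```text
top tube [ 608.5   15.6  974.9 1241.7   10.6]
top collar [ 614.4   14.8 1006.4 1281.8   10.6]
top square [ 581.2   -2.5 1312.9  857.    89.8]
top round_bar [ 608.5   15.6  974.9 1241.7   10.6]
top slug [ 614.4   14.8 1006.4 1281.8   10.6]
top sqbar [ 581.2   -2.5 1312.9  857.    89.8]
top n_collar [ 622.5   13.8 1049.5 1336.7   10.6]
top n_tube [ 622.5   13.8 1049.5 1336.7   10.6]
top n_square [ 589.5   -4.7 1383.6  903.2   89.8]
tray ((539.6441650390625, 178.00457763671875), (285.0347595214844, 96.40708923339844), 11.357633590698242)
scene tube [445.7 -12.   44.   45.3  33.3]
scene collar [ 596.3 -143.9   60.4   61.    59.8]
scene square [ 598.  -258.8   48.    47.8   71.1]
scene round_bar [ 466.  -148.7   42.1   42.3  123.6]
scene slug [ 462.8 -271.1   57.6   57.8  116.7]
scene sqbar [582.8 -15.8  49.1  49.4  72.5]
scene n_collar [631.3 199.   70.7  72.5  16.3]
scene n_tube [538.3 180.4  52.8  54.   34.7]
scene n_square [445.2 161.5  59.3  61.   11.1]
tray ((536.3873901367188, 181.39683532714844), (287.8816833496094, 108.06710052490234), 11.317756652832031)
```

View pics/crop1.png

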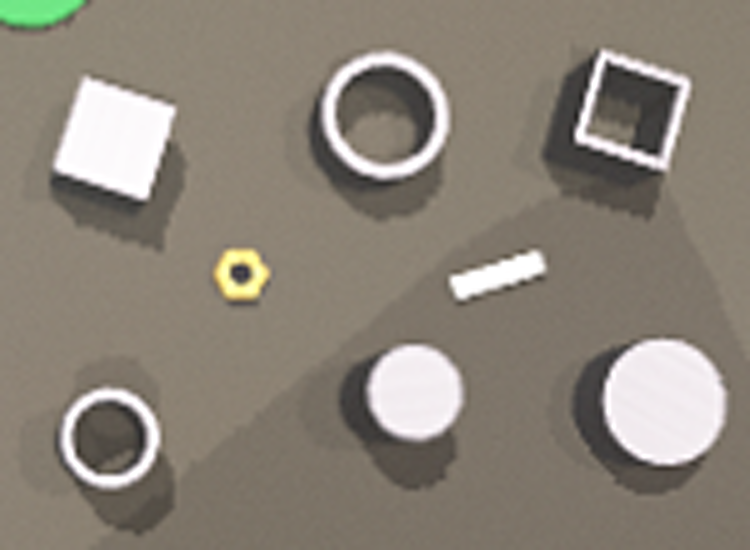

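The crop shows a bore with a lit floor in the tube (110,438), the collar (385,115) and the square tube (632,110). The square bar (115,138), round bar (415,390) and slug (665,400) are closed. My brightness threshold was too low for the top view, so I redo it.

```bash
sed -i "s/>125)/>(175 if k==0 else 135))/" m.py; python3 m.py
```

```text
top tube [448.6 -17.2  41.   41.7   8.2]
top collar [ 599.1 -148.5   57.3   57.8  100.3]
top square [ 600.3 -262.7   45.5   46.4   71.5]
top round_bar [ 468.7 -152.8   39.5   40.2   65.7]
top slug [ 465.6 -275.2   55.2   55.6   61.4]
top sqbar [585.4 -20.8  45.7  45.7  71.7]
top n_collar [632.  195.8  68.3  69.8  84.1]
top n_tube [538.6 177.   50.9  51.2 114.7]
top n_square [445.4 158.3  57.6  57.1  11.5]
tray ((539.6441650390625, 178.00457763671875), (285.0347595214844, 96.40708923339844), 11.357633590698242)
scene tube [446.  -12.3  43.   44.1 179.3]
scene collar [ 596.6 -144.    59.4   59.9  144. ]
scene square [ 597.9 -258.7   47.7   47.2   72. ]
scene round_bar [ 466.3 -148.9   40.7   41.6  125.8]
scene slug [ 463.1 -271.1   56.8   57.1   24.4]
scene sqbar [583.2 -16.   47.5  48.4  71.7]
scene n_collar [631.3 199.   70.7  72.5  16.3]
scene n_tube [538.3 180.4  52.8  54.   34.7]
scene n_square [445.2 161.5  59.3  61.   11.1]
tray ((536.3873901367188, 181.39683532714844), (287.8816833496094, 108.06710052490234), 11.317756652832031)
```

The two views agree within about 4 mm, so I average them. Fit clearance is about 8 mm.
- **Tube:** (447.3, -14.8).
- **Collar:** (597.8, -146.2).
- **Square tube:** (599, -260.7), with a face direction of 71.7°.
- **Nests:** tube (538.5, 178.7), collar (631.7, 197.4), square (445.3, 159.9). The tray yaw is 11.35°.

First I turn the tool to the tray yaw and move over the tube.

Call:
{"fn": "servo_tool", "kwargs": {"commands": [{"az": 4.9,"grip": 0},{"az": 4.9,"grip": 0},{"az": 4.9,"grip": 0},{"tx": 0.023,"ty": -0.0322,"grip": 0},{"tx": 0.023,"ty": -0.0322,"grip": 0}]}}

```text
validation failed for argument at $.co...
```

Call:
{"fn": "servo_tool", "kwargs": {"commands": [{"tx": 0.023,"ty": -0.0322,"grip": 0},{"tx": 0.023,"ty": -0.0322,"grip": 0},{"tx": 0.023,"ty": -0.0322,"grip": 0},{"tx": 0.023,"ty": -0.0322,"grip": 0},{"tx": 0.023,"ty": -0.0322,"grip": 0}]}}

```text
validation failed for argument at $.co...
```

The call was refused, perhaps because every key is required. I try one full row.

Call:
{"fn": "servo_tool", "kwargs": {"commands": [{"ax": 0,"ay": 0,"az": 4.9,"tx": 0,"ty": 0,"tz": 0,"grip": 0}]}}

```text
t: 0.18
ee_pos: [286.0, -583.3, 204.8]
ee_rot: [[0.932, 0.363, -0.0], [0.363, -0.932, 0.001], [-0.0, -0.001, -1.0]]
ft_force: [-0.2, -0.2, 0.3]
width: 85.4
grip_force: 0.0
```

Call:
{"fn": "servo_tool", "kwargs": {"commands": [{"ax": 0,"ay": 0,"az": 4.9,"tx": 0,"ty": 0,"tz": 0,"grip": 0},{"ax": 0,"ay": 0,"az": 4.9,"tx": 0,"ty": 0,"tz": 0,"grip": 0},{"ax": 0,"ay": 0,"az": 0,"tx": 0.023,"ty": -0.0322,"tz": 0,"grip": 0},{"ax": 0,"ay": 0,"az": 0,"tx": 0.023,"ty": -0.0322,"tz": 0,"grip": 0},{"ax": 0,"ay": 0,"az": 0,"tx": 0.023,"ty": -0.0322,"tz": 0,"grip": 0}]}}

```text
t: 0.6
ee_pos: [334.5, -473.9, 204.7]
ee_rot: [[0.981, 0.196, -0.0], [0.196, -0.981, 0.001], [-0.0, -0.001, -1.0]]
ft_force: [1.3, 0.2, -0.2]
width: 85.1
grip_force: 0.0
```

Call:
{"fn": "servo_tool", "kwargs": {"commands": [{"ax": 0,"ay": 0,"az": 0,"tx": 0.023,"ty": -0.0322,"tz": 0,"grip": 0},{"ax": 0,"ay": 0,"az": 0,"tx": 0.023,"ty": -0.0322,"tz": 0,"grip": 0},{"ax": 0,"ay": 0,"az": 0,"tx": 0.023,"ty": -0.0322,"tz": 0,"grip": 0},{"ax": 0,"ay": 0,"az": 0,"tx": 0.023,"ty": -0.0322,"tz": 0,"grip": 0},{"ax": 0,"ay": 0,"az": 0,"tx": 0.023,"ty": -0.0322,"tz": 0,"grip": 0}]}}

```text
t: 1.02
ee_pos: [415.7, -292.8, 205.2]
ee_rot: [[0.98, 0.198, -0.0], [0.198, -0.98, 0.0], [-0.0, -0.0, -1.0]]
ft_force: [1.4, -0.8, -0.1]
width: 85.1
grip_force: 0.0
```

Call:
{"fn": "servo_tool", "kwargs": {"commands": [{"ax": 0,"ay": 0,"az": 0,"tx": 0.023,"ty": -0.0322,"tz": 0,"grip": 0},{"ax": 0,"ay": 0,"az": 0,"tx": 0.023,"ty": -0.0322,"tz": 0,"grip": 0},{"ax": 0,"ay": 0,"az": 0,"tx": 0.023,"ty": -0.0322,"tz": 0,"grip": 0},{"ax": 0,"ay": 0,"az": 0,"tx": 0.023,"ty": -0.0322,"tz": 0,"grip": 0},{"ax": 0,"ay": 0,"az": 0,"tx": 0,"ty": 0,"tz": 0,"grip": 0}]}}

```text
t: 1.43
ee_pos: [482.0, -144.8, 205.2]
ee_rot: [[0.979, 0.202, 0.0], [0.202, -0.979, 0.001], [0.001, -0.001, -1.0]]
ft_force: [-1.0, -1.0, -0.2]
width: 85.3
grip_force: 0.0
```

Call:
{"fn": "servo_tool", "kwargs": {"commands": [{"ax": 0,"ay": 0,"az": 0,"tx": -0.002,"ty": -0.0336,"tz": 0,"grip": 0},{"ax": 0,"ay": 0,"az": 0,"tx": -0.002,"ty": -0.0336,"tz": 0,"grip": 0},{"ax": 0,"ay": 0,"az": 0,"tx": -0.002,"ty": -0.0336,"tz": 0,"grip": 0},{"ax": 0,"ay": 0,"az": 0,"tx": -0.002,"ty": -0.0336,"tz": 0,"grip": 0},{"ax": 0,"ay": 0,"az": 0,"tx": 0,"ty": 0,"tz": 0,"grip": 0}]}}

```text
t: 1.85
ee_pos: [443.4, -16.0, 205.0]
ee_rot: [[0.98, 0.2, -0.002], [0.2, -0.98, 0.001], [-0.002, -0.002, -1.0]]
ft_force: [0.3, -0.3, 0.4]
width: 85.2
grip_force: 0.0
```

```bash
python3 - <<'E'
from h import *
im,c=snap('wrist','w1.png'); s=r.sense(); print(s['ee_pos'],s['joints'],np.round(c['pose'],3).tolist())
print(proj(c,[[447.3,-14.8,80],[447.3,-14.8,0]]))
E
```

```text
[444.66447313 -17.84928882 205.22700092] [-1.08539357e-01  1.93315535e-01  2.04359134e+00  3.98352846e-04
  9.05467819e-01  1.25942690e+00] [[0.201, -0.945, -0.26, 509.182], [-0.98, -0.194, -0.052, -3.316], [-0.001, 0.265, -0.964, 373.464], [0.0, 0.0, 0.0, 1.0]]
[[259.67425704 172.6295693 ]
 [259.91744682 159.21478736]]
```

View pics/w1.png

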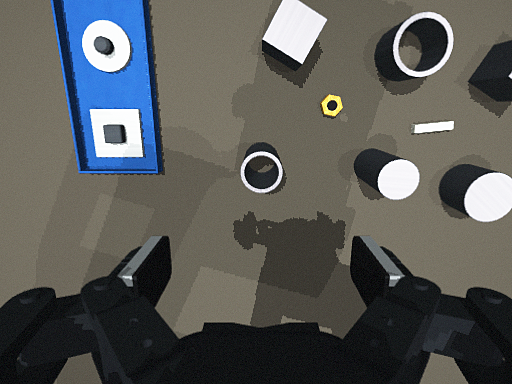

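The wrist view shows the hollow tube's rim at (262,172), where (260,173) was predicted. The tube nest is at (106,46), the square nest at (117,133) and the collar at (423,45). I measure these too as a third view.

```bash
cat > w.py <<'E'
from h import *
def meas(im,c,seed,z,sq=False,thr=150):
    hsv=cv2.cvtColor(im,cv2.COLOR_RGB2HSV); m=((hsv[...,2]>thr)&(hsv[...,1]<70)).astype(np.uint8)
    cs,_=cv2.findContours(m,cv2.RETR_EXTERNAL,cv2.CHAIN_APPROX_NONE)
    b=max((q for q in cs if len(q)>15),key=lambda q:cv2.pointPolygonTest(q,tuple(map(float,seed)),True))
    W=ray(c,b.reshape(-1,2),z)[:,:2].astype(np.float32)
    (x,y),s,a=cv2.minAreaRect(W) if sq else cv2.fitEllipse(W)
    return np.round([x,y,*s,a],1)
E
python3 - <<'E'
from w import *
c=r.get_calibration('wrist'); im=cv2.imread('pics/w1.png')[:,:,::-1].copy()
for n,p,z,q in(('tube',(262,172),80,0),('collar',(423,45),50,0),('nt',(106,46),9,0),('nsq',(117,133),9,1)): print(n,meas(im,c,p,z,q))
s=r.sense();print(s['ee_pos'],np.round(s['ee_rot'],4).tolist())
E
```

```text
tube [449.5 -18.1  41.   41.4  88.2]
collar [ 600.2 -149.2   57.7   57.8    3.2]
nt [539.6 176.3  51.6  51.8 121. ]
nsq [446.6 157.3  55.3  57.   11.7]
[444.66447313 -17.84928882 205.22700092] [[0.9795, 0.2012, -0.0007], [0.2012, -0.9795, 0.0004], [-0.0006, -0.0005, -1.0]]
```

Call:
{"fn": "servo_tool", "kwargs": {"commands": [{"ax": 0,"ay": 0,"az": 0,"tx": 0.0045,"ty": 0.0006,"tz": 0.03,"grip": 0},{"ax": 0,"ay": 0,"az": 0,"tx": 0,"ty": 0,"tz": 0.034,"grip": 0},{"ax": 0,"ay": 0,"az": 0,"tx": 0,"ty": 0,"tz": 0.034,"grip": 0},{"ax": 0,"ay": 0,"az": 0,"tx": 0,"ty": 0,"tz": 0.034,"grip": 0},{"ax": 0,"ay": 0,"az": 0,"tx": 0,"ty": 0,"tz": 0.034,"grip": 0}]}}

```text
t: 2.32
ee_pos: [450.7, -20.6, 37.9]
ee_rot: [[0.98, 0.197, 0.001], [0.197, -0.98, -0.0], [0.001, 0.0, -1.0]]
ft_force: [1.0, 0.2, -0.6]
width: 85.5
grip_force: 0.0
```

Call:
{"fn": "servo_tool", "kwargs": {"commands": [{"ax": 0,"ay": 0,"az": 0,"tx": 0,"ty": 0,"tz": 0,"grip": 0},{"ax": 0,"ay": 0,"az": 0,"tx": 0,"ty": 0,"tz": 0,"grip": 0.3},{"ax": 0,"ay": 0,"az": 0,"tx": 0,"ty": 0,"tz": 0,"grip": 1},{"ax": 0,"ay": 0,"az": 0,"tx": 0,"ty": 0,"tz": 0,"grip": 1},{"ax": 0,"ay": 0,"az": 0,"tx": 0,"ty": 0,"tz": 0,"grip": 1}]}}

```text
t: 2.73
ee_pos: [451.8, -20.0, 41.3]
ee_rot: [[0.98, 0.198, 0.004], [0.198, -0.98, -0.0], [0.003, 0.001, -1.0]]
ft_force: [-1.1, 4.8, 27.3]
width: 40.4
grip_force: 57.2
```

Call:
{"fn": "servo_tool", "kwargs": {"commands": [{"ax": 0,"ay": 0,"az": 0,"tx": 0,"ty": 0,"tz": 0,"grip": 1},{"ax": 0,"ay": 0,"az": 0,"tx": 0,"ty": 0,"tz": 0,"grip": 1},{"ax": 0,"ay": 0,"az": 0,"tx": 0,"ty": 0,"tz": 0,"grip": 1},{"ax": 0,"ay": 0,"az": 0,"tx": 0,"ty": 0,"tz": 0,"grip": 1},{"ax": 0,"ay": 0,"az": 0,"tx": 0,"ty": 0,"tz": 0,"grip": 1}]}}

```text
t: 3.15
ee_pos: [452.1, -19.9, 41.5]
ee_rot: [[0.98, 0.198, 0.004], [0.198, -0.98, -0.0], [0.004, 0.001, -1.0]]
ft_force: [-0.9, 1.4, 15.3]
width: 40.5
grip_force: 58.3
```

Call:
{"fn": "servo_tool", "kwargs": {"commands": [{"ax": 0,"ay": 0,"az": 0,"tx": 0,"ty": 0,"tz": -0.02,"grip": 1},{"ax": 0,"ay": 0,"az": 0,"tx": 0,"ty": 0,"tz": -0.03,"grip": 1},{"ax": 0,"ay": 0,"az": 0,"tx": 0,"ty": 0,"tz": -0.03,"grip": 1},{"ax": 0,"ay": 0,"az": 0,"tx": 0.0158,"ty": -0.022,"tz": 0,"grip": 1},{"ax": 0,"ay": 0,"az": 0,"tx": 0.0158,"ty": -0.022,"tz": 0,"grip": 1}]}}

```text
t: 3.57
ee_pos: [474.4, 29.5, 122.8]
ee_rot: [[0.981, 0.196, 0.006], [0.196, -0.981, -0.0], [0.006, 0.001, -1.0]]
ft_force: [1.3, 0.4, -3.4]
width: 40.2
grip_force: 62.9
```

Call:
{"fn": "servo_tool", "kwargs": {"commands": [{"ax": 0,"ay": 0,"az": 0,"tx": 0.0158,"ty": -0.022,"tz": 0,"grip": 1},{"ax": 0,"ay": 0,"az": 0,"tx": 0.0158,"ty": -0.022,"tz": 0,"grip": 1},{"ax": 0,"ay": 0,"az": 0,"tx": 0.0158,"ty": -0.022,"tz": 0,"grip": 1},{"ax": 0,"ay": 0,"az": 0,"tx": 0.0158,"ty": -0.022,"tz": 0,"grip": 1},{"ax": 0,"ay": 0,"az": 0,"tx": 0.0158,"ty": -0.022,"tz": 0,"grip": 1}]}}

```text
t: 3.98
ee_pos: [528.9, 154.5, 121.0]
ee_rot: [[0.98, 0.198, 0.002], [0.198, -0.98, 0.0], [0.002, -0.0, -1.0]]
ft_force: [0.2, -0.9, -2.4]
width: 39.7
grip_force: 62.9
```

Call:
{"fn": "servo_tool", "kwargs": {"commands": [{"ax": 0,"ay": 0,"az": 0,"tx": 0.0158,"ty": -0.022,"tz": 0,"grip": 1},{"ax": 0,"ay": 0,"az": 0,"tx": 0,"ty": 0,"tz": 0,"grip": 1},{"ax": 0,"ay": 0,"az": 0,"tx": 0,"ty": 0,"tz": 0,"grip": 1},{"ax": 0,"ay": 0,"az": 0,"tx": 0,"ty": 0,"tz": 0,"grip": 1}]}}

```text
t: 4.32
ee_pos: [539.1, 177.7, 120.2]
ee_rot: [[0.98, 0.199, 0.001], [0.199, -0.98, 0.0], [0.001, 0.0, -1.0]]
ft_force: [0.5, -0.8, -2.6]
width: 40.2
grip_force: 63.0
```

```bash
python3 - <<'E'
from w import *
im,c=snap('wrist','w2.png'); s=r.sense(); p=s['ee_pos'];R=s['ee_rot']
print(p,np.round(R,4).tolist(),s['width'])
for z in (0,80): print(proj(c,[[p[0],p[1],p[2]-41.5+z]]),z)
for n,P,z,q in(('nt',(539.2,176.7),9,0),('nc',(632.2,195.6),9,0)):
    px=proj(c,[[*P,9]])[0]; print(n,px,meas(im,c,px,z,q))
E
```

```text
[539.01517599 177.3153908  120.06304141] [[0.9802, 0.1979, 0.0004], [0.1979, -0.9802, 0.0], [0.0004, 0.0001, -1.0]] 39.996359988739314
[[260.1547776 202.3140539]] 0
[[260.06291296 253.24262902]] 80
nt [260.86399857 180.2046722 ] [544.  178.3  40.8  50.5 179.4]
nc [260.88870206  74.29069143] [631.4 197.1  69.3  69.5 103.5]
```

View pics/w2.png

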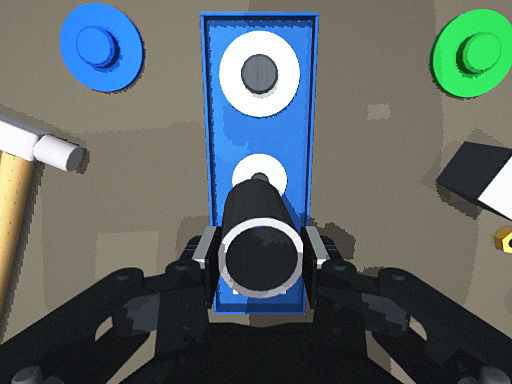

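The wrist view shows the tube held upright with its rim at (260,255), just over the tube nest plate at (259,180). The collar nest is at (260,74). I move 2 mm forward and lower.

Call:
{"fn": "servo_tool", "kwargs": {"commands": [{"ax": 0,"ay": 0,"az": 0,"tx": 0.002,"ty": -0.0003,"tz": 0.02,"grip": 1},{"ax": 0,"ay": 0,"az": 0,"tx": 0,"ty": 0,"tz": 0.02,"grip": 1},{"ax": 0,"ay": 0,"az": 0,"tx": 0,"ty": 0,"tz": 0.01,"grip": 1},{"ax": 0,"ay": 0,"az": 0,"tx": 0,"ty": 0,"tz": 0.01,"grip": 1},{"ax": 0,"ay": 0,"az": 0,"tx": 0,"ty": 0,"tz": 0.006,"grip": 1}]}}

```text
t: 4.78
ee_pos: [540.8, 177.8, 52.6]
ee_rot: [[0.98, 0.197, -0.001], [0.197, -0.98, -0.0], [-0.001, 0.0, -1.0]]
ft_force: [0.3, 0.1, -3.9]
width: 40.0
grip_force: 62.9
```

Call:
{"fn": "servo_tool", "kwargs": {"commands": [{"ax": 0,"ay": 0,"az": 0,"tx": 0,"ty": 0,"tz": 0.001,"grip": 1},{"ax": 0,"ay": 0,"az": 0,"tx": 0,"ty": 0,"tz": 0.001,"grip": 1},{"ax": 0,"ay": 0,"az": 0,"tx": 0,"ty": 0,"tz": 0.001,"grip": 1},{"ax": 0,"ay": 0,"az": 0,"tx": 0,"ty": 0,"tz": 0,"grip": 1}]}}

```text
t: 5.12
ee_pos: [541.8, 178.5, 50.9]
ee_rot: [[0.98, 0.198, 0.001], [0.198, -0.98, 0.0], [0.001, -0.0, -1.0]]
ft_force: [-1.4, -1.4, -2.7]
width: 40.1
grip_force: 63.0
```

Call:
{"fn": "servo_tool", "kwargs": {"commands": [{"ax": 0,"ay": 0,"az": 0,"tx": 0,"ty": 0,"tz": 0.001,"grip": 1},{"ax": 0,"ay": 0,"az": 0,"tx": 0,"ty": 0,"tz": 0.001,"grip": 1},{"ax": 0,"ay": 0,"az": 0,"tx": 0,"ty": 0,"tz": 0,"grip": 1}]}}

```text
t: 5.37
ee_pos: [543.1, 179.1, 50.4]
ee_rot: [[0.98, 0.198, 0.004], [0.198, -0.98, 0.001], [0.004, -0.0, -1.0]]
ft_force: [-1.8, -0.2, 24.8]
width: 39.7
grip_force: 65.8
```

Contact came at exactly the expected height (24.8 N), so the tube is seated. Release and lift.

Call:
{"fn": "servo_tool", "kwargs": {"commands": [{"ax": 0,"ay": 0,"az": 0,"tx": 0,"ty": 0,"tz": -0.001,"grip": 1},{"ax": 0,"ay": 0,"az": 0,"tx": 0,"ty": 0,"tz": 0,"grip": 0.3},{"ax": 0,"ay": 0,"az": 0,"tx": 0,"ty": 0,"tz": 0,"grip": 0},{"ax": 0,"ay": 0,"az": 0,"tx": 0,"ty": 0,"tz": 0,"grip": 0},{"ax": 0,"ay": 0,"az": 0,"tx": 0,"ty": 0,"tz": 0,"grip": 0}]}}

```text
t: 5.78
ee_pos: [541.3, 178.5, 49.3]
ee_rot: [[0.98, 0.198, 0.0], [0.198, -0.98, 0.0], [0.0, -0.0, -1.0]]
ft_force: [0.0, -0.2, -0.1]
width: 84.6
grip_force: 0.0
```

Call:
{"fn": "servo_tool", "kwargs": {"commands": [{"ax": 0,"ay": 0,"az": 0,"tx": 0,"ty": 0,"tz": -0.01,"grip": 0},{"ax": 0,"ay": 0,"az": 0,"tx": 0,"ty": 0,"tz": -0.025,"grip": 0},{"ax": 0,"ay": 0,"az": 0,"tx": 0,"ty": 0,"tz": -0.035,"grip": 0},{"ax": 0,"ay": 0,"az": 0,"tx": 0,"ty": 0,"tz": -0.035,"grip": 0},{"ax": 0,"ay": 0,"az": 0,"tx": 0,"ty": 0,"tz": 0,"grip": 0}]}}

```text
t: 6.2
ee_pos: [544.5, 179.4, 161.0]
ee_rot: [[0.98, 0.198, 0.008], [0.198, -0.98, 0.002], [0.008, -0.001, -1.0]]
ft_force: [2.1, 0.4, 0.2]
width: 85.7
grip_force: 0.0
```

```bash
python3 - <<'E'
from w import *
im,c=snap('wrist','w3.png'); s=r.sense(); p=s['ee_pos']
print(p,np.round(s['ee_rot'],4).tolist(),s['width'],s['joints'])
px=proj(c,[[539,177.5,89]])[0]; print(px,meas(im,c,px,89))
px=proj(c,[[632,196,9]])[0]; print(px,meas(im,c,px,9))
E
```

```text
[543.51889659 179.08539511 158.47127071] [[0.9802, 0.198, 0.0062], [0.1979, -0.9802, 0.0017], [0.0064, -0.0004, -1.0]] 85.28292752991324 [2.65306414e-01 4.21768735e-01 1.83210038e+00 2.03141279e-05
 8.81318555e-01 1.63682173e+00]
[260.68257459 198.33552491] [544.8 182.6  40.4  57.3  89. ]
[260.97812554  85.99241329] [631.5 197.   69.   69.5  96. ]
```

View pics/w3.png

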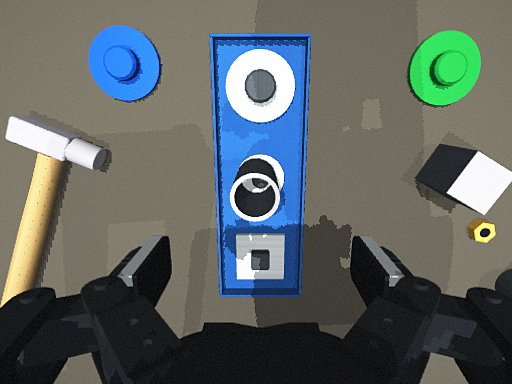

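The tube stands over the slim stub: rim at (255,198), with stub and plate visible through the bore. The clear collar nest is at (261,86). Now to the collar.

Call:
{"fn": "servo_tool", "kwargs": {"commands": [{"ax": 0,"ay": 0,"az": 0,"tx": -0.001,"ty": 0.037,"tz": 0,"grip": 0},{"ax": 0,"ay": 0,"az": 0,"tx": -0.001,"ty": 0.037,"tz": 0,"grip": 0},{"ax": 0,"ay": 0,"az": 0,"tx": -0.001,"ty": 0.037,"tz": 0,"grip": 0},{"ax": 0,"ay": 0,"az": 0,"tx": -0.001,"ty": 0.037,"tz": 0,"grip": 0},{"ax": 0,"ay": 0,"az": 0,"tx": -0.001,"ty": 0.037,"tz": 0,"grip": 0}]}}

```text
t: 6.67
ee_pos: [572.5, -5.5, 154.2]
ee_rot: [[0.98, 0.198, -0.001], [0.198, -0.98, 0.0], [-0.001, -0.0, -1.0]]
ft_force: [1.3, 0.1, 0.5]
width: 85.3
grip_force: 0.0
```

Call:
{"fn": "servo_tool", "kwargs": {"commands": [{"ax": 0,"ay": 0,"az": 0,"tx": -0.001,"ty": 0.037,"tz": 0,"grip": 0},{"ax": 0,"ay": 0,"az": 0,"tx": -0.001,"ty": 0.037,"tz": 0,"grip": 0},{"ax": 0,"ay": 0,"az": 0,"tx": -0.001,"ty": 0.037,"tz": 0,"grip": 0},{"ax": 0,"ay": 0,"az": 0,"tx": -0.002,"ty": 0.037,"tz": 0,"grip": 0},{"ax": 0,"ay": 0,"az": 0,"tx": 0,"ty": 0,"tz": 0,"grip": 0}]}}

```text
t: 7.08
ee_pos: [598.0, -155.9, 154.1]
ee_rot: [[0.981, 0.195, 0.001], [0.195, -0.981, -0.002], [0.0, 0.002, -1.0]]
ft_force: [-0.7, 0.0, 0.3]
width: 85.6
grip_force: 0.0
```

Call:
{"fn": "servo_tool", "kwargs": {"commands": [{"ax": 0,"ay": 0,"az": 0,"tx": 0,"ty": 0,"tz": 0,"grip": 0},{"ax": 0,"ay": 0,"az": 0,"tx": 0,"ty": 0,"tz": 0,"grip": 0}]}}

```text
t: 7.25
ee_pos: [596.7, -149.8, 153.9]
ee_rot: [[0.98, 0.197, -0.001], [0.197, -0.98, 0.001], [-0.001, -0.001, -1.0]]
ft_force: [-0.8, -1.4, -0.2]
width: 85.5
grip_force: 0.0
```

```bash
python3 - <<'E'
from w import *
im,c=snap('wrist','w4.png'); s=r.sense(); p=s['ee_pos']
print(p,np.round(s['ee_rot'],4).tolist(),s['width'],s['joints'])
for P,z,q in(((599.8,-149),50,0),((600.5,-262.5),60,1)):
    px=proj(c,[[*P,z]])[0]; print(px,meas(im,c,px,z,q))
E
```

```text
[ 596.79920216 -149.15605199  153.99514636] [[0.9802, 0.1981, -0.001], [0.1981, -0.9802, 0.0005], [-0.0009, -0.0007, -1.0]] 85.27954717583283 [-2.94316142e-01  4.86286332e-01  1.72992436e+00  2.52609653e-04
  9.26484939e-01  1.07689718e+00]
[259.75559362 178.36913327] [ 598.1 -146.9   57.5   58.2   90.4]
[381.49832077 204.00391238] [ 627.6 -275.8  287.9  183.8   23.6]
```

Call:
{"fn": "servo_tool", "kwargs": {"commands": [{"ax": 0,"ay": 0,"az": 0,"tx": 0.0022,"ty": -0.0006,"tz": 0.03,"grip": 0},{"ax": 0,"ay": 0,"az": 0,"tx": 0,"ty": 0,"tz": 0.035,"grip": 0},{"ax": 0,"ay": 0,"az": 0,"tx": 0,"ty": 0,"tz": 0.035,"grip": 0},{"ax": 0,"ay": 0,"az": 0,"tx": 0,"ty": 0,"tz": 0.025,"grip": 0},{"ax": 0,"ay": 0,"az": 0,"tx": 0,"ty": 0,"tz": 0.012,"grip": 0}]}}

```text
t: 7.72
ee_pos: [597.3, -146.8, 14.2]
ee_rot: [[0.98, 0.2, -0.004], [0.2, -0.98, 0.001], [-0.004, -0.002, -1.0]]
ft_force: [-0.9, 0.1, 0.3]
width: 85.5
grip_force: 0.0
```

Call:
{"fn": "servo_tool", "kwargs": {"commands": [{"ax": 0,"ay": 0,"az": 0,"tx": 0,"ty": 0,"tz": 0,"grip": 0},{"ax": 0,"ay": 0,"az": 0,"tx": 0,"ty": 0,"tz": 0,"grip": 0.2},{"ax": 0,"ay": 0,"az": 0,"tx": 0,"ty": 0,"tz": 0,"grip": 1},{"ax": 0,"ay": 0,"az": 0,"tx": 0,"ty": 0,"tz": 0,"grip": 1},{"ax": 0,"ay": 0,"az": 0,"tx": 0,"ty": 0,"tz": 0,"grip": 1}]}}

```text
t: 8.13
ee_pos: [602.2, -149.6, 20.8]
ee_rot: [[0.98, 0.198, 0.006], [0.198, -0.98, -0.002], [0.005, 0.003, -1.0]]
ft_force: [1.9, -4.2, 2.1]
width: 38.6
grip_force: 1.6
```

Call:
{"fn": "servo_tool", "kwargs": {"commands": [{"ax": 0,"ay": 0,"az": 0,"tx": 0,"ty": 0,"tz": 0,"grip": 1},{"ax": 0,"ay": 0,"az": 0,"tx": 0,"ty": 0,"tz": 0,"grip": 1},{"ax": 0,"ay": 0,"az": 0,"tx": 0,"ty": 0,"tz": 0,"grip": 1},{"ax": 0,"ay": 0,"az": 0,"tx": 0,"ty": 0,"tz": 0,"grip": 1}]}}

```text
t: 8.47
ee_pos: [599.4, -149.2, 17.9]
ee_rot: [[0.98, 0.198, 0.0], [0.198, -0.98, -0.0], [0.0, 0.0, -1.0]]
ft_force: [-2.6, -3.6, 7.4]
width: 3.5
grip_force: 60.4
```

The fingers closed to 3.5 mm, so the grasp failed. I look before doing anything.

```bash
python3 - <<'E'
from h import *
im,c=snap('scene','s5.png'); w,_=snap('wrist','w5.png')
i=np.hstack([cv2.resize(im[150:384,60:330],(400,347)),cv2.resize(w,(400,347))]); cv2.imwrite('pics/c5.png',i[:,:,::-1])
E
```

```text
(no output)
```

View pics/c5.png

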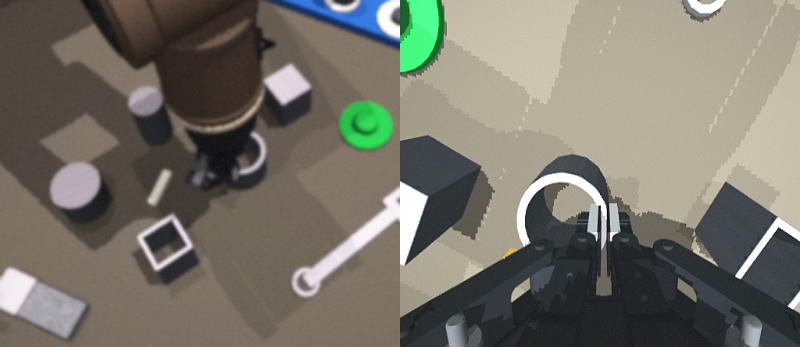

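The crop shows the collar still upright at about (565,215). The left finger is inside the bore and the right one outside, so they hold the 5 mm wall at about 60 N. This is a firm grasp that also clears the stub: the fingertips are about 18 mm above the collar's underside and the stub is 12 mm tall. I lift and measure how it hangs.

Call:
{"fn": "servo_tool", "kwargs": {"commands": [{"ax": 0,"ay": 0,"az": 0,"tx": 0,"ty": 0,"tz": -0.01,"grip": 1},{"ax": 0,"ay": 0,"az": 0,"tx": 0,"ty": 0,"tz": -0.02,"grip": 1},{"ax": 0,"ay": 0,"az": 0,"tx": 0,"ty": 0,"tz": -0.03,"grip": 1},{"ax": 0,"ay": 0,"az": 0,"tx": 0,"ty": 0,"tz": -0.03,"grip": 1},{"ax": 0,"ay": 0,"az": 0,"tx": 0,"ty": 0,"tz": 0,"grip": 1}]}}

```text
t: 8.98
ee_pos: [602.2, -149.6, 113.0]
ee_rot: [[0.98, 0.198, 0.007], [0.198, -0.98, -0.002], [0.006, 0.003, -1.0]]
ft_force: [1.7, -1.9, -2.5]
width: 3.4
grip_force: 60.8
```

Call:
{"fn": "servo_tool", "kwargs": {"commands": [{"ax": 0,"ay": 0,"az": 0,"tx": 0,"ty": 0,"tz": 0,"grip": 1},{"ax": 0,"ay": 0,"az": 0,"tx": 0,"ty": 0,"tz": 0,"grip": 1}]}}

```text
t: 9.15
ee_pos: [598.9, -148.7, 107.0]
ee_rot: [[0.98, 0.198, -0.001], [0.198, -0.98, 0.0], [-0.001, -0.0, -1.0]]
ft_force: [0.9, 0.1, -2.9]
width: 3.6
grip_force: 60.6
```

```bash
python3 - <<'E'
from h import *
im,c=snap('scene','s6.png'); c2=r.get_calibration('wrist'); w,_=snap('wrist','w6.png')
s=r.sense(); print(s['ee_pos'],np.round(s['ee_rot'],3).tolist(),s['width'])
i=np.hstack([cv2.resize(im[150:384,60:330],(400,347)),cv2.resize(w,(400,347))]); cv2.imwrite('pics/c6.png',i[:,:,::-1])
E
```

```text
[ 598.36850214 -148.57608984  106.04424384] [[0.98, 0.198, -0.002], [0.198, -0.98, 0.001], [-0.002, -0.001, -1.0]] 3.337268123426835
```

View pics/c6.png

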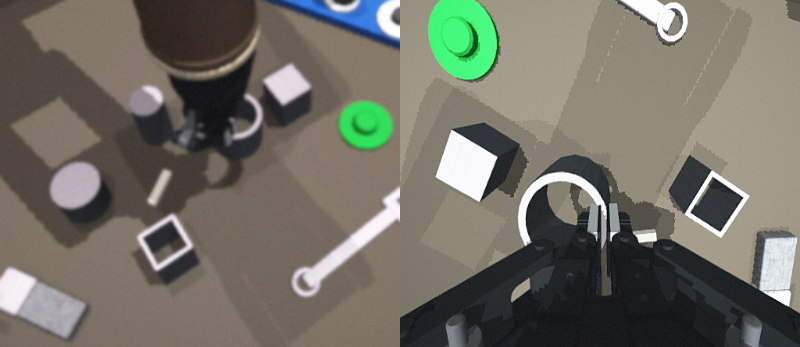

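The collar hangs level on its wall with force -2.9 N (about 0.3 kg). Its rim is at (562,215) in the crop. I fit the known-radius rim to get the centre offset from the TCP, and I also measure the square tube at wrist pixel (407,227).

```bash
cat > col.py <<'E'
from w import *
from scipy.optimize import least_squares
def rim(im,c,p,R,rimz,xmax=240):
    hsv=cv2.cvtColor(im,cv2.COLOR_RGB2HSV); m=((hsv[...,2]>190)&(hsv[...,1]<40)).astype(np.uint8); m[:,xmax:]=0
    px0=proj(c,[p+np.array(R)@[0,-26.5,0]+[0,0,rimz-p[2]]])[0]
    ys,xs=np.nonzero(m); k=np.hypot(xs-px0[0],ys-px0[1])<80
    W=ray(c,np.c_[xs,ys][k],rimz)[:,:2]
    f=least_squares(lambda q:np.hypot(*(W-q).T)-26.5,ray(c,[px0],rimz)[0,:2],loss='soft_l1')
    d=np.array(R).T@np.r_[f.x-p[:2],0]
    return k.sum(),f.x,np.std(np.hypot(*(W-f.x).T)),'tool-frame offset',d[:2]
E
python3 - <<'E'
from col import *
c=r.get_calibration('wrist'); w=cv2.imread('pics/w6.png')[:,:,::-1].copy(); s=r.sense();p=s['ee_pos'];R=s['ee_rot']
print(rim(w,c,p,R,p[2]-17.9+50))
print('sq',meas(w,c,(407,227),60,True), meas(w,c,(440,230),60,True,190))
E
```

```text
(np.int64(1380), array([ 593.80873582, -123.85246178]), np.float64(1.3958121649517918), 'tool-frame offset', array([  0.4245585 , -25.13698957]))
sq [ 614.3 -264.3  280.6  140.    23.8] [ 599.5 -261.5   45.4   45.4   71.9]
```

Call:
{"fn": "servo_tool", "kwargs": {"commands": [{"ax": 0,"ay": 0,"az": 0,"tx": 0.0112,"ty": -0.034,"tz": 0,"grip": 1},{"ax": 0,"ay": 0,"az": 0,"tx": 0.0112,"ty": -0.034,"tz": 0,"grip": 1},{"ax": 0,"ay": 0,"az": 0,"tx": 0.0112,"ty": -0.034,"tz": 0,"grip": 1},{"ax": 0,"ay": 0,"az": 0,"tx": 0.0112,"ty": -0.034,"tz": 0,"grip": 1},{"ax": 0,"ay": 0,"az": 0,"tx": 0.0112,"ty": -0.034,"tz": 0,"grip": 1}]}}

```text
t: 9.67
ee_pos: [619.7, 30.4, 105.9]
ee_rot: [[0.98, 0.198, -0.002], [0.198, -0.98, 0.0], [-0.002, -0.001, -1.0]]
ft_force: [1.0, -0.4, -3.7]
width: 3.4
grip_force: 60.6
```

Call:
{"fn": "servo_tool", "kwargs": {"commands": [{"ax": 0,"ay": 0,"az": 0,"tx": 0.0112,"ty": -0.034,"tz": 0,"grip": 1},{"ax": 0,"ay": 0,"az": 0,"tx": 0.0112,"ty": -0.034,"tz": 0,"grip": 1},{"ax": 0,"ay": 0,"az": 0,"tx": 0.0112,"ty": -0.034,"tz": 0,"grip": 1},{"ax": 0,"ay": 0,"az": 0,"tx": 0.0112,"ty": -0.034,"tz": 0,"grip": 1},{"ax": 0,"ay": 0,"az": 0,"tx": 0,"ty": 0,"tz": 0,"grip": 1}]}}

```text
t: 10.08
ee_pos: [637.4, 177.0, 105.9]
ee_rot: [[0.98, 0.201, -0.001], [0.201, -0.98, 0.001], [-0.001, -0.001, -1.0]]
ft_force: [-0.7, -0.5, -4.2]
width: 3.4
grip_force: 60.9
```

Call:
{"fn": "servo_tool", "kwargs": {"commands": [{"ax": 0,"ay": 0,"az": 0,"tx": 0,"ty": 0,"tz": 0,"grip": 1},{"ax": 0,"ay": 0,"az": 0,"tx": 0,"ty": 0,"tz": 0,"grip": 1},{"ax": 0,"ay": 0,"az": 0,"tx": 0,"ty": 0,"tz": 0,"grip": 1}]}}

```text
t: 10.33
ee_pos: [637.0, 170.0, 106.4]
ee_rot: [[0.98, 0.197, -0.002], [0.197, -0.98, -0.001], [-0.002, 0.0, -1.0]]
ft_force: [0.0, 0.0, -3.7]
width: 3.2
grip_force: 60.8
```

```bash
python3 - <<'E'
from col import *
c=r.get_calibration('wrist'); w,_=snap('wrist','w7.png'); s=r.sense(); p=s['ee_pos'];R=np.array(s['ee_rot']);print(p,np.round(R,3).tolist(),s['width'])
try: print(rim(w,c,p,R,p[2]-17.9+50))
except Exception as e: print(e)
d=R.T@(np.array([636.5,171.2,p[2]])-p); print(d)
E
```

```text
[637.22216687 169.83485857 106.72797452] [[0.98, 0.197, -0.001], [0.197, -0.98, -0.0], [-0.001, 0.0, -1.0]] 3.127330088136806
(np.int64(1798), array([632.13464432, 194.97455719]), np.float64(4.724280485232448), 'tool-frame offset', array([ -0.03851483, -25.64928534]))
[-4.39267073e-01 -1.48060138e+00  3.41944562e-04]
```

View pics/w7.png

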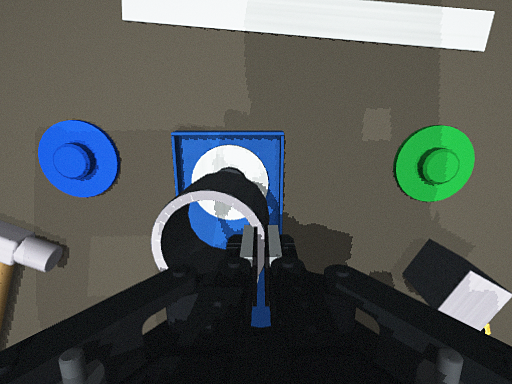

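The wrist view shows the collar held level, rim centred at about (210,240), above the collar nest plate at (229,182). The green and blue discs are off to the sides. A 1.5 mm correction, then lower.

Call:
{"fn": "servo_tool", "kwargs": {"commands": [{"ax": 0,"ay": 0,"az": 0,"tx": -0.0004,"ty": -0.0015,"tz": 0.025,"grip": 1},{"ax": 0,"ay": 0,"az": 0,"tx": 0,"ty": 0,"tz": 0.02,"grip": 1},{"ax": 0,"ay": 0,"az": 0,"tx": 0,"ty": 0,"tz": 0.015,"grip": 1},{"ax": 0,"ay": 0,"az": 0,"tx": 0,"ty": 0,"tz": 0.01,"grip": 1},{"ax": 0,"ay": 0,"az": 0,"tx": 0,"ty": 0,"tz": 0.006,"grip": 1}]}}

```text
t: 10.8
ee_pos: [636.4, 171.3, 30.0]
ee_rot: [[0.98, 0.197, -0.002], [0.197, -0.98, -0.0], [-0.002, 0.0, -1.0]]
ft_force: [-0.1, -0.9, -3.7]
width: 3.1
grip_force: 60.8
```

Call:
{"fn": "servo_tool", "kwargs": {"commands": [{"ax": 0,"ay": 0,"az": 0,"tx": 0,"ty": 0,"tz": 0.001,"grip": 1},{"ax": 0,"ay": 0,"az": 0,"tx": 0,"ty": 0,"tz": 0,"grip": 1},{"ax": 0,"ay": 0,"az": 0,"tx": 0,"ty": 0,"tz": 0,"grip": 1}]}}

```text
t: 11.05
ee_pos: [637.6, 172.3, 31.1]
ee_rot: [[0.98, 0.198, 0.001], [0.198, -0.98, 0.0], [0.001, -0.0, -1.0]]
ft_force: [0.4, -0.6, -3.3]
width: 3.5
grip_force: 60.8
```

Call:
{"fn": "servo_tool", "kwargs": {"commands": [{"ax": 0,"ay": 0,"az": 0,"tx": 0,"ty": 0,"tz": 0.002,"grip": 1},{"ax": 0,"ay": 0,"az": 0,"tx": 0,"ty": 0,"tz": 0.001,"grip": 1},{"ax": 0,"ay": 0,"az": 0,"tx": 0,"ty": 0,"tz": 0.001,"grip": 1},{"ax": 0,"ay": 0,"az": 0,"tx": 0,"ty": 0,"tz": 0,"grip": 1}]}}

```text
t: 11.38
ee_pos: [637.2, 172.2, 26.9]
ee_rot: [[0.98, 0.198, 0.001], [0.198, -0.98, -0.0], [0.001, 0.0, -1.0]]
ft_force: [-1.3, -4.0, 5.2]
width: 3.5
grip_force: 61.3
```

Contact came at TCP z 26.9, as predicted for fully down. I open only partly so the inner finger stays clear of the far wall, then lift out.

Call:
{"fn": "servo_tool", "kwargs": {"commands": [{"ax": 0,"ay": 0,"az": 0,"tx": 0,"ty": 0,"tz": 0,"grip": 0.86},{"ax": 0,"ay": 0,"az": 0,"tx": 0,"ty": 0,"tz": 0,"grip": 0.86},{"ax": 0,"ay": 0,"az": 0,"tx": 0,"ty": 0,"tz": 0,"grip": 0.86}]}}

```text
t: 11.63
ee_pos: [637.1, 172.5, 26.5]
ee_rot: [[0.98, 0.198, 0.0], [0.198, -0.98, 0.0], [0.0, -0.0, -1.0]]
ft_force: [-0.6, -0.7, 0.7]
width: 11.9
grip_force: 0.0
```

Call:
{"fn": "servo_tool", "kwargs": {"commands": [{"ax": 0,"ay": 0,"az": 0,"tx": 0,"ty": 0,"tz": -0.01,"grip": 0.86},{"ax": 0,"ay": 0,"az": 0,"tx": 0,"ty": 0,"tz": -0.02,"grip": 0.86},{"ax": 0,"ay": 0,"az": 0,"tx": 0,"ty": 0,"tz": -0.03,"grip": 0.86},{"ax": 0,"ay": 0,"az": 0,"tx": 0,"ty": 0,"tz": -0.035,"grip": 0.86},{"ax": 0,"ay": 0,"az": 0,"tx": 0,"ty": 0,"tz": -0.03,"grip": 0.6}]}}

```text
t: 12.05
ee_pos: [637.0, 172.5, 153.9]
ee_rot: [[0.98, 0.198, 0.001], [0.198, -0.98, 0.0], [0.001, -0.0, -1.0]]
ft_force: [1.0, -0.3, 0.9]
width: 22.6
grip_force: 0.0
```

Call:
{"fn": "servo_tool", "kwargs": {"commands": [{"ax": 0,"ay": 0,"az": 0,"tx": 0,"ty": 0.03,"tz": 0,"grip": 0.2},{"ax": 0,"ay": 0,"az": 0,"tx": 0,"ty": 0.035,"tz": 0,"grip": 0},{"ax": 0,"ay": 0,"az": 0,"tx": 0,"ty": 0.035,"tz": 0,"grip": 0},{"ax": 0,"ay": 0,"az": 0,"tx": 0,"ty": 0.035,"tz": 0,"grip": 0},{"ax": 0,"ay": 0,"az": 0,"tx": 0,"ty": 0,"tz": 0,"grip": 0}]}}

```text
t: 12.47
ee_pos: [664.9, 34.5, 152.3]
ee_rot: [[0.981, 0.195, 0.001], [0.195, -0.981, -0.001], [0.001, 0.002, -1.0]]
ft_force: [0.3, -1.1, 0.0]
width: 82.7
grip_force: 0.0
```

```bash
python3 - <<'E'
from h import *
im,c=snap('scene','s8.png'); t,_=snap('top','t8.png'); s=r.sense(); print(s['t'],s['ee_pos'],s['width'],s['joints'])
i=np.hstack([cv2.resize(im[90:210,210:370],(400,300),interpolation=2),cv2.resize(t[140:290,140:340],(400,300),interpolation=2)]); cv2.imwrite('pics/c8.png',i[:,:,::-1])
E
```

```text
12.5667 [663.91772683  38.6213337  152.00025011] 85.23312426743527 [1.24810781e-02 5.52919853e-01 1.61152458e+00 9.75039155e-05
 9.76639283e-01 1.38643343e+00]
```

View pics/c8.png

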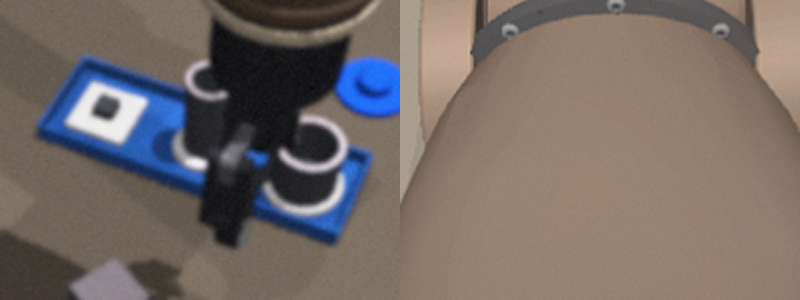

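The scene view shows the collar upright on its plate at (312,165) and the tube at (205,110); the top view is blocked by the arm. Next, the square tube at (600,-262), face direction 71.8°.

Call:
{"fn": "servo_tool", "kwargs": {"commands": [{"ax": 0,"ay": 0,"az": 0,"tx": -0.0136,"ty": 0.0313,"tz": 0,"grip": 0},{"ax": 0,"ay": 0,"az": 0,"tx": -0.0136,"ty": 0.0313,"tz": 0,"grip": 0},{"ax": 0,"ay": 0,"az": 0,"tx": -0.0136,"ty": 0.0313,"tz": 0,"grip": 0},{"ax": 0,"ay": 0,"az": 0,"tx": -0.0136,"ty": 0.0313,"tz": 0,"grip": 0},{"ax": 0,"ay": 0,"az": 0,"tx": -0.0136,"ty": 0.0313,"tz": 0,"grip": 0}]}}

```text
t: 12.98
ee_pos: [627.6, -126.8, 151.8]
ee_rot: [[0.98, 0.2, 0.0], [0.2, -0.98, 0.0], [0.0, -0.0, -1.0]]
ft_force: [1.1, -1.0, -0.4]
width: 85.0
grip_force: 0.0
```

Call:
{"fn": "servo_tool", "kwargs": {"commands": [{"ax": 0,"ay": 0,"az": 0,"tx": -0.0136,"ty": 0.0313,"tz": 0,"grip": 0},{"ax": 0,"ay": 0,"az": 0,"tx": -0.0136,"ty": 0.0313,"tz": 0,"grip": 0},{"ax": 0,"ay": 0,"az": 0,"tx": -0.0136,"ty": 0.0313,"tz": 0,"grip": 0},{"ax": 0,"ay": 0,"az": 0,"tx": -0.0136,"ty": 0.0313,"tz": 0,"grip": 0}]}}

```text
t: 13.32
ee_pos: [599.3, -260.5, 151.8]
ee_rot: [[0.98, 0.199, 0.0], [0.199, -0.98, 0.0], [0.0, -0.0, -1.0]]
ft_force: [0.5, 0.6, -0.3]
width: 85.0
grip_force: 0.0
```

Call:
{"fn": "servo_tool", "kwargs": {"commands": [{"ax": 0,"ay": 0,"az": 5.9,"tx": 0,"ty": 0,"tz": 0,"grip": 0},{"ax": 0,"ay": 0,"az": 5.9,"tx": 0,"ty": 0,"tz": 0,"grip": 0},{"ax": 0,"ay": 0,"az": 5.9,"tx": 0,"ty": 0,"tz": 0,"grip": 0},{"ax": 0,"ay": 0,"az": 5.9,"tx": 0,"ty": 0,"tz": 0,"grip": 0},{"ax": 0,"ay": 0,"az": 5.9,"tx": 0,"ty": 0,"tz": 0,"grip": 0}]}}

```text
t: 13.73
ee_pos: [599.8, -259.1, 151.7]
ee_rot: [[0.949, -0.314, 0.0], [-0.314, -0.949, 0.0], [0.0, -0.0, -1.0]]
ft_force: [-0.0, 0.4, 0.5]
width: 85.2
grip_force: 0.0
```

Call:
{"fn": "servo_tool", "kwargs": {"commands": [{"ax": 0,"ay": 0,"az": 0,"tx": 0,"ty": 0,"tz": 0,"grip": 0},{"ax": 0,"ay": 0,"az": 0,"tx": 0,"ty": 0,"tz": 0,"grip": 0},{"ax": 0,"ay": 0,"az": 0,"tx": 0,"ty": 0,"tz": 0,"grip": 0}]}}

```text
t: 13.98
ee_pos: [599.7, -259.6, 151.5]
ee_rot: [[0.952, -0.306, 0.0], [-0.306, -0.952, 0.0], [0.0, -0.0, -1.0]]
ft_force: [0.7, 0.2, 0.6]
width: 85.4
grip_force: 0.0
```

```bash
python3 - <<'E'
from w import *
c=r.get_calibration('wrist'); im,_=snap('wrist','w9.png'); s=r.sense(); p=s['ee_pos'];R=np.array(s['ee_rot'])
print(p,np.round(R,4).tolist(),s['width'],s['joints'])
px=proj(c,[[600,-262,60]])[0]
for thr in(160,190,210): print(px,meas(im,c,px,60,True,thr))
print(R.T@(np.array([600,-262,p[2]])-p), np.degrees(np.arctan2(R[1,1],R[0,1])))
t,ct=snap('top','t9.png')
for P,z,q in(((539,178),89,0),((631.5,197),59,0),((445.7,158.5),9,1)):
    print(meas(t,ct,proj(ct,[[*P,z]])[0],z,q,175))
E
```

```text
[ 599.60640374 -259.78539413  151.45366578] [[0.9517, -0.307, 0.0], [-0.307, -0.9517, 0.0], [0.0, -0.0001, -1.0]] 85.6557963567496 [-4.55267357e-01  5.38478499e-01  1.64038218e+00  7.30471430e-05
  9.62716247e-01  1.42750390e+00]
[262.39779367 184.27114607] [ 599.5 -261.3   45.2   45.1   72.2]
[262.39779367 184.27114607] [ 599.7 -261.5   44.6   45.2   71.2]
[262.39779367 184.27114607] [ 599.9 -261.4   44.9   44.1   72.2]
[ 1.05442851e+00  1.98685119e+00 -8.80013718e-05] -107.87723752604866
[534.1 173.6  44.5  62.7 147. ]
[624.9 190.4  65.1  75.3 122.3]
[466.  184.4  11.8  21.5  45.8]
```

Call:
{"fn": "servo_tool", "kwargs": {"commands": [{"ax": 0,"ay": 0,"az": 0,"tx": 0.0005,"ty": 0.0016,"tz": 0.03,"grip": 0},{"ax": 0,"ay": 0,"az": 0,"tx": 0,"ty": 0,"tz": 0.035,"grip": 0},{"ax": 0,"ay": 0,"az": 0,"tx": 0,"ty": 0,"tz": 0.035,"grip": 0},{"ax": 0,"ay": 0,"az": 0,"tx": 0,"ty": 0,"tz": 0.02,"grip": 0},{"ax": 0,"ay": 0,"az": 0,"tx": 0,"ty": 0,"tz": 0.01,"grip": 0}]}}

```text
t: 14.5
ee_pos: [597.7, -261.0, 18.2]
ee_rot: [[0.951, -0.309, -0.004], [-0.309, -0.951, 0.002], [-0.004, -0.001, -1.0]]
ft_force: [0.1, -0.1, 0.2]
width: 85.5
grip_force: 0.0
```

Call:
{"fn": "servo_tool", "kwargs": {"commands": [{"ax": 0,"ay": 0,"az": 0,"tx": 0,"ty": 0,"tz": 0,"grip": 0.1},{"ax": 0,"ay": 0,"az": 0,"tx": 0,"ty": 0,"tz": 0,"grip": 0.2},{"ax": 0,"ay": 0,"az": 0,"tx": 0,"ty": 0,"tz": 0,"grip": 0.28},{"ax": 0,"ay": 0,"az": 0,"tx": 0,"ty": 0,"tz": 0,"grip": 0.34},{"ax": 0,"ay": 0,"az": 0,"tx": 0,"ty": 0,"tz": 0,"grip": 0.38}]}}

```text
t: 14.92
ee_pos: [600.3, -262.4, 22.8]
ee_rot: [[0.951, -0.31, 0.002], [-0.31, -0.951, -0.001], [0.002, 0.0, -1.0]]
ft_force: [-0.3, 0.0, -0.0]
width: 52.9
grip_force: 0.0
```

Call:
{"fn": "servo_tool", "kwargs": {"commands": [{"ax": 0,"ay": 0,"az": 0,"tx": 0,"ty": 0,"tz": 0,"grip": 0.4},{"ax": 0,"ay": 0,"az": 0,"tx": 0,"ty": 0,"tz": 0,"grip": 0.42},{"ax": 0,"ay": 0,"az": 0,"tx": 0,"ty": 0,"tz": 0,"grip": 0.44},{"ax": 0,"ay": 0,"az": 0,"tx": 0,"ty": 0,"tz": 0,"grip": 0.46},{"ax": 0,"ay": 0,"az": 0,"tx": 0,"ty": 0,"tz": 0,"grip": 0.48}]}}

```text
t: 15.33
ee_pos: [599.7, -261.9, 21.6]
ee_rot: [[0.951, -0.31, 0.0], [-0.31, -0.951, 0.0], [0.0, -0.0, -1.0]]
ft_force: [0.2, 2.8, 4.6]
width: 44.8
grip_force: 12.7
```

Gentle contact at 44.8 mm, the square tube's own width. Close fully and check.

Call:
{"fn": "servo_tool", "kwargs": {"commands": [{"ax": 0,"ay": 0,"az": 0,"tx": 0,"ty": 0,"tz": 0,"grip": 0.5},{"ax": 0,"ay": 0,"az": 0,"tx": 0,"ty": 0,"tz": 0,"grip": 0.55},{"ax": 0,"ay": 0,"az": 0,"tx": 0,"ty": 0,"tz": 0,"grip": 0.7},{"ax": 0,"ay": 0,"az": 0,"tx": 0,"ty": 0,"tz": 0,"grip": 1},{"ax": 0,"ay": 0,"az": 0,"tx": 0,"ty": 0,"tz": 0,"grip": 1}]}}

```text
t: 15.75
ee_pos: [599.7, -261.9, 21.9]
ee_rot: [[0.951, -0.31, 0.001], [-0.31, -0.951, -0.0], [0.001, -0.0, -1.0]]
ft_force: [-0.6, 4.2, 11.8]
width: 43.4
grip_force: 59.6
```

Call:
{"fn": "servo_tool", "kwargs": {"commands": [{"ax": 0,"ay": 0,"az": 0,"tx": 0,"ty": 0,"tz": 0,"grip": 1},{"ax": 0,"ay": 0,"az": 0,"tx": 0,"ty": 0,"tz": 0,"grip": 1},{"ax": 0,"ay": 0,"az": 0,"tx": 0,"ty": 0,"tz": 0,"grip": 1},{"ax": 0,"ay": 0,"az": 0,"tx": 0,"ty": 0,"tz": 0,"grip": 1}]}}

```text
t: 16.08
ee_pos: [599.7, -261.9, 21.9]
ee_rot: [[0.951, -0.31, 0.001], [-0.31, -0.951, -0.0], [0.001, -0.0, -1.0]]
ft_force: [-0.9, 4.8, 9.8]
width: 43.6
grip_force: 59.6
```

Firm grasp on the outside. Now lift, turn -29.4° so the faces align with the tray, and carry it to the square nest.

Call:
{"fn": "servo_tool", "kwargs": {"commands": [{"ax": 0,"ay": 0,"az": 0,"tx": 0,"ty": 0,"tz": -0.015,"grip": 1},{"ax": 0,"ay": 0,"az": 0,"tx": 0,"ty": 0,"tz": -0.025,"grip": 1},{"ax": 0,"ay": 0,"az": 0,"tx": 0,"ty": 0,"tz": -0.035,"grip": 1},{"ax": 0,"ay": 0,"az": 0,"tx": 0,"ty": 0,"tz": -0.025,"grip": 1}]}}

```text
t: 16.42
ee_pos: [599.3, -262.1, 122.9]
ee_rot: [[0.951, -0.31, -0.0], [-0.31, -0.951, -0.0], [-0.0, 0.0, -1.0]]
ft_force: [1.0, -0.5, -3.2]
width: 43.1
grip_force: 63.3
```

Call:
{"fn": "servo_tool", "kwargs": {"commands": [{"ax": 0,"ay": 0,"az": -5.9,"tx": 0,"ty": 0,"tz": 0,"grip": 1},{"ax": 0,"ay": 0,"az": -5.9,"tx": 0,"ty": 0,"tz": 0,"grip": 1},{"ax": 0,"ay": 0,"az": -5.9,"tx": 0,"ty": 0,"tz": 0,"grip": 1},{"ax": 0,"ay": 0,"az": -5.9,"tx": 0,"ty": 0,"tz": 0,"grip": 1},{"ax": 0,"ay": 0,"az": -5.8,"tx": 0,"ty": 0,"tz": 0,"grip": 1}]}}

```text
t: 16.83
ee_pos: [599.0, -261.9, 120.9]
ee_rot: [[0.98, 0.201, -0.001], [0.201, -0.98, 0.0], [-0.001, -0.0, -1.0]]
ft_force: [-0.6, 0.6, -3.4]
width: 42.9
grip_force: 63.2
```

Call:
{"fn": "servo_tool", "kwargs": {"commands": [{"ax": 0,"ay": 0,"az": 0,"tx": -0.0056,"ty": -0.0369,"tz": 0,"grip": 1},{"ax": 0,"ay": 0,"az": 0,"tx": -0.0056,"ty": -0.0369,"tz": 0,"grip": 1},{"ax": 0,"ay": 0,"az": 0,"tx": -0.0056,"ty": -0.0369,"tz": 0,"grip": 1},{"ax": 0,"ay": 0,"az": 0,"tx": -0.0056,"ty": -0.0369,"tz": 0,"grip": 1},{"ax": 0,"ay": 0,"az": 0,"tx": -0.0056,"ty": -0.0369,"tz": 0,"grip": 1}]}}

```text
t: 17.25
ee_pos: [534.5, -85.3, 121.0]
ee_rot: [[0.981, 0.196, -0.001], [0.196, -0.981, 0.0], [-0.001, -0.0, -1.0]]
ft_force: [1.3, -0.2, -3.0]
width: 43.2
grip_force: 63.3
```

Call:
{"fn": "servo_tool", "kwargs": {"commands": [{"ax": 0,"ay": 0,"az": 0,"tx": -0.0056,"ty": -0.0369,"tz": 0,"grip": 1},{"ax": 0,"ay": 0,"az": 0,"tx": -0.0056,"ty": -0.0369,"tz": 0,"grip": 1},{"ax": 0,"ay": 0,"az": 0,"tx": -0.0056,"ty": -0.0369,"tz": 0,"grip": 1},{"ax": 0,"ay": 0,"az": 0,"tx": -0.0056,"ty": -0.0369,"tz": 0,"grip": 1}]}}

```text
t: 17.58
ee_pos: [483.7, 55.1, 121.2]
ee_rot: [[0.981, 0.196, -0.0], [0.196, -0.981, -0.0], [-0.0, 0.0, -1.0]]
ft_force: [0.5, 0.8, -3.5]
width: 43.1
grip_force: 63.3
```

Call:
{"fn": "servo_tool", "kwargs": {"commands": [{"ax": 0,"ay": 0,"az": 0,"tx": -0.0056,"ty": -0.0369,"tz": 0,"grip": 1},{"ax": 0,"ay": 0,"az": 0,"tx": -0.0056,"ty": -0.0369,"tz": 0,"grip": 1},{"ax": 0,"ay": 0,"az": 0,"tx": -0.0056,"ty": -0.0369,"tz": 0,"grip": 1},{"ax": 0,"ay": 0,"az": 0,"tx": 0,"ty": 0,"tz": 0,"grip": 1},{"ax": 0,"ay": 0,"az": 0,"tx": 0,"ty": 0,"tz": 0,"grip": 1}]}}

```text
t: 18.0
ee_pos: [445.7, 160.6, 121.2]
ee_rot: [[0.98, 0.2, -0.0], [0.2, -0.98, -0.0], [-0.0, 0.0, -1.0]]
ft_force: [0.5, -0.7, -2.9]
width: 43.2
grip_force: 63.6
```

Call:
{"fn": "servo_tool", "kwargs": {"commands": [{"ax": 0,"ay": 0,"az": 0,"tx": 0,"ty": 0,"tz": 0,"grip": 1},{"ax": 0,"ay": 0,"az": 0,"tx": 0,"ty": 0,"tz": 0,"grip": 1}]}}

```text
t: 18.17
ee_pos: [446.9, 158.2, 121.2]
ee_rot: [[0.981, 0.195, -0.0], [0.195, -0.981, -0.0], [-0.0, 0.0, -1.0]]
ft_force: [0.2, -0.9, -3.5]
width: 43.4
grip_force: 63.6
```

```bash
python3 - <<'E'
from w import *
c=r.get_calibration('wrist'); im,_=snap('wrist','w10.png'); s=r.sense(); p=s['ee_pos'];R=np.array(s['ee_rot'])
print(p,np.round(R,4).tolist(),s['width'],R.T@(np.array([445.8,158.4,p[2]])-p))
z=p[2]-21.9+60; px=proj(c,[[p[0],p[1],z]])[0]; print(px,meas(im,c,px,z,True,190))
E
```

```text
[447.01451369 158.06187338 121.23514345] [[0.9808, 0.1949, -0.0001], [0.1949, -0.9808, -0.0001], [-0.0001, 0.0001, -1.0]] 43.43043305163939 [-1.12534195e+00 -5.68312055e-01  4.53035163e-05]
[259.71099791 252.61944752] [446.5 157.5  45.   44.9  11.3]
```

View pics/w10.png

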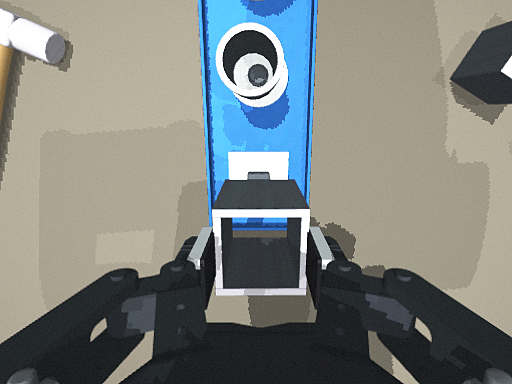

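The wrist view shows the square tube held at (261,250), squared to the nest plate at (258,165). The tube at (250,60) surrounds its stub. Lower now.

Call:
{"fn": "servo_tool", "kwargs": {"commands": [{"ax": 0,"ay": 0,"az": 0,"tx": -0.0008,"ty": -0.0005,"tz": 0.025,"grip": 1},{"ax": 0,"ay": 0,"az": 0,"tx": 0,"ty": 0,"tz": 0.025,"grip": 1},{"ax": 0,"ay": 0,"az": 0,"tx": 0,"ty": 0,"tz": 0.018,"grip": 1},{"ax": 0,"ay": 0,"az": 0,"tx": 0,"ty": 0,"tz": 0.012,"grip": 1},{"ax": 0,"ay": 0,"az": 0,"tx": 0,"ty": 0,"tz": 0.006,"grip": 1}]}}

```text
t: 18.63
ee_pos: [445.4, 158.0, 33.8]
ee_rot: [[0.981, 0.194, -0.002], [0.194, -0.981, -0.001], [-0.002, 0.0, -1.0]]
ft_force: [-0.0, -0.9, -2.5]
width: 43.3
grip_force: 63.5
```

Call:
{"fn": "servo_tool", "kwargs": {"commands": [{"ax": 0,"ay": 0,"az": 0,"tx": 0,"ty": 0,"tz": 0.002,"grip": 1},{"ax": 0,"ay": 0,"az": 0,"tx": 0,"ty": 0,"tz": 0.001,"grip": 1},{"ax": 0,"ay": 0,"az": 0,"tx": 0,"ty": 0,"tz": 0,"grip": 1}]}}

```text
t: 18.88
ee_pos: [446.3, 159.1, 32.7]
ee_rot: [[0.981, 0.196, 0.001], [0.196, -0.981, 0.0], [0.001, -0.0, -1.0]]
ft_force: [0.7, 0.0, -3.4]
width: 43.1
grip_force: 63.5
```

Call:
{"fn": "servo_tool", "kwargs": {"commands": [{"ax": 0,"ay": 0,"az": 0,"tx": 0,"ty": 0,"tz": 0.001,"grip": 1},{"ax": 0,"ay": 0,"az": 0,"tx": 0,"ty": 0,"tz": 0.001,"grip": 1},{"ax": 0,"ay": 0,"az": 0,"tx": 0,"ty": 0,"tz": 0,"grip": 1}]}}

```text
t: 19.13
ee_pos: [446.4, 159.5, 30.9]
ee_rot: [[0.981, 0.196, 0.001], [0.196, -0.981, 0.0], [0.001, -0.0, -1.0]]
ft_force: [0.8, -0.6, 2.2]
width: 43.3
grip_force: 64.3
```

Contact at TCP z 30.9, as predicted. Release, lift, and move clear.

Call:
{"fn": "servo_tool", "kwargs": {"commands": [{"ax": 0,"ay": 0,"az": 0,"tx": 0,"ty": 0,"tz": 0,"grip": 0.4},{"ax": 0,"ay": 0,"az": 0,"tx": 0,"ty": 0,"tz": 0,"grip": 0.2},{"ax": 0,"ay": 0,"az": 0,"tx": 0,"ty": 0,"tz": 0,"grip": 0},{"ax": 0,"ay": 0,"az": 0,"tx": 0,"ty": 0,"tz": 0,"grip": 0},{"ax": 0,"ay": 0,"az": 0,"tx": 0,"ty": 0,"tz": -0.005,"grip": 0}]}}

```text
t: 19.55
ee_pos: [445.3, 159.2, 34.9]
ee_rot: [[0.981, 0.196, -0.001], [0.196, -0.981, -0.0], [-0.001, 0.0, -1.0]]
ft_force: [0.2, -1.3, -0.2]
width: 85.4
grip_force: 0.0
```

Call:
{"fn": "servo_tool", "kwargs": {"commands": [{"ax": 0,"ay": 0,"az": 0,"tx": 0,"ty": 0,"tz": -0.02,"grip": 0},{"ax": 0,"ay": 0,"az": 0,"tx": 0,"ty": 0,"tz": -0.03,"grip": 0},{"ax": 0,"ay": 0,"az": 0,"tx": 0,"ty": 0,"tz": -0.035,"grip": 0},{"ax": 0,"ay": 0,"az": 0,"tx": 0,"ty": 0,"tz": -0.035,"grip": 0},{"ax": 0,"ay": 0,"az": 0,"tx": 0,"ty": 0,"tz": -0.03,"grip": 0}]}}

```text
t: 19.97
ee_pos: [445.7, 159.3, 187.9]
ee_rot: [[0.981, 0.196, 0.001], [0.196, -0.981, 0.0], [0.001, -0.0, -1.0]]
ft_force: [1.9, 0.2, -0.1]
width: 85.3
grip_force: 0.0
```

Call:
{"fn": "servo_tool", "kwargs": {"commands": [{"ax": 0,"ay": 0,"az": 0,"tx": 0.008,"ty": 0.035,"tz": 0,"grip": 0},{"ax": 0,"ay": 0,"az": 0,"tx": 0.008,"ty": 0.035,"tz": 0,"grip": 0},{"ax": 0,"ay": 0,"az": 0,"tx": 0.008,"ty": 0.035,"tz": 0,"grip": 0},{"ax": 0,"ay": 0,"az": 0,"tx": 0.008,"ty": 0.035,"tz": 0,"grip": 0},{"ax": 0,"ay": 0,"az": 0,"tx": 0.008,"ty": 0.035,"tz": 0,"grip": 0}]}}

```text
t: 20.38
ee_pos: [519.6, -6.0, 185.9]
ee_rot: [[0.981, 0.196, 0.0], [0.196, -0.981, 0.0], [0.0, 0.0, -1.0]]
ft_force: [1.0, 0.8, 0.2]
width: 85.0
grip_force: 0.0
```

Call:
{"fn": "servo_tool", "kwargs": {"commands": [{"ax": 0,"ay": 0,"az": 0,"tx": 0.004,"ty": 0.035,"tz": 0,"grip": 0},{"ax": 0,"ay": 0,"az": 0,"tx": 0.004,"ty": 0.035,"tz": 0,"grip": 0},{"ax": 0,"ay": 0,"az": 0,"tx": 0.004,"ty": 0.035,"tz": 0,"grip": 0},{"ax": 0,"ay": 0,"az": 0,"tx": 0,"ty": 0,"tz": 0,"grip": 0},{"ax": 0,"ay": 0,"az": 0,"tx": 0,"ty": 0,"tz": 0,"grip": 0}]}}

```text
t: 20.8
ee_pos: [551.8, -106.7, 185.3]
ee_rot: [[0.981, 0.193, -0.0], [0.193, -0.981, -0.0], [-0.0, -0.0, -1.0]]
ft_force: [-0.3, 0.4, -0.7]
width: 85.5
grip_force: 0.0
```

```bash
python3 - <<'E'
from h import *
im,c=snap('scene','s11.png'); t,_=snap('top','t11.png'); s=r.sense(); print(s['t'],s['ee_pos'])
i=np.vstack([cv2.resize(im[80:224,200:392],(400,300),interpolation=2),cv2.resize(im,(400,300),interpolation=3)])
i=np.hstack([i,np.vstack([cv2.resize(t[140:290,140:340],(400,300),interpolation=2),cv2.resize(t,(400,300),interpolation=3)])]); cv2.imwrite('pics/c11.png',i[:,:,::-1])
E
```

```text
20.9 [ 551.13762484 -104.66477002  185.30393838]
```

View pics/c11.png

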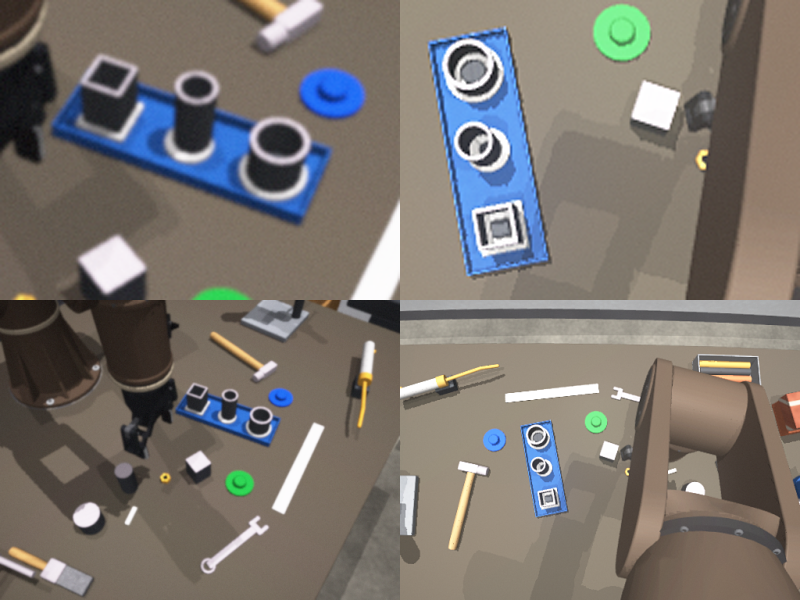

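Both views show the collar, tube and square tube upright and fully down around their own stubs. The three solid bars are still standing and the gripper is clear. I hand it in.

```bash
python3 -c "
from station import r
print(r.sign_off())"
```

```text
the job is handed in; nothing more can be done
None
```

The tube, collar and square tube stand fully down over their own stubs, the three solid bars were left standing, and the job was handed in at about 21 s; the collar's first grasp shifted it about 25 mm, so I carried and placed it by its wall.

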